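# Set the length stop of a rod gauge to the short sample

### The arm

A 6-joint arm with a two-finger parallel gripper is mounted at the origin on the work surface; the furniture and walls round the work are solid. World frame = base frame: x ahead of the robot, y to its left, z up, the work surface at z = 0. Lengths are in m, angles in rad, forces in N, time in s.
With the tool pointing down it reaches from about 0.4 to 0.825 m from the base axis. Payload 7 kg.
Tool frame: the origin (TCP) lies on the mounting face of the last link; the fingertips stand 178 mm ahead of it and the grasp point (between the pads) lies 159 mm ahead of it; z points along the fingers, y is the direction in which the jaws open and shut (so a half turn about z gives the same grasp; the last joint's range is limited). The gripper opens to 88 mm and grips with 3 to 60 N. Pads are 19 mm wide; open, the fingers measure 130 mm over their backs; the gripper's body (78 mm by 193 mm) begins 47 mm behind the grasp point.
Start: joints at [1.519, 0.359, 0.012, 0, -1.224, -0.288], TCP at [0.225, 0.636, 0.405] pointing down, gripper open.
Joint ranges: [-3.07, 3.07], [-1.43, 2.12], [-1.02, 1.25], [-3.03, 1.67], [-3.05, -0], [-3.03, 3.03]. Speed limits (rad/s): [2.39, 2.39, 3.01, 3.14, 3.14, 3.14].

### API

Orientations are given as [roll, pitch, yaw] about the fixed x, y, z axes, in that order (R = Rz(yaw) Ry(pitch) Rx(roll)).
In Python, from station import * gives the robot as it stands.
- The arm moves only by the tool arm_command, never from a script. Its argument "targets" is a list of rows, each a list of 3 entries, a list of its own where there are three numbers: the turn, a rotation vector about the world's x, y, z in rad, then the shift along the world's x, y, z in mm, then the closure, from 0 (fully open) to 1 (shut). In form: [[[wx, wy, wz], [tx, ty, tz], fingers], ...]. A call has 1 to 8 rows; each row shifts and turns the commanded pose from where the row before left it; what a row does not reach is not made up. A row lasts 1/10 s, in which the tool goes at most 50 mm and 8.59 degrees, less where a joint would pass 70% of its speed; a pose out of reach is approached as far as the arm can. A call with a gripper value outside its range is refused whole. The fingers move at their own pace and stop on an object; "squeeze" is the grip in N (left out, the last holds). Time passes only in rows, so rows that do not move let the fingers close. It gives the time, the measured TCP pose, the force and the opening at its end, in the units of the state.
- get_state(): the state, without advancing time (a new reading comes with each control period).
- grab_frame(name): name is "side" or "top"; returns (picture, depth): 400x640x3 uint8, red, green, blue; 400x640 float32, m along the optical axis (not along the pixel's ray), 0 where there is no reading.
- camera_params(name): a dict with "mtx" (3x3 intrinsics, pixels), "eye" and "orientation" of the camera in the world. Camera axes: x right, y down, z forward; pixel columns grow to the right and rows downward; lengths in m; the calibration is good to about 2 mm. A picture is of the moment at which its call begins. camera_params takes no time and is no camera call.
- job_done(): hands the job in, once; it reports no verdict.
The state is a dict: "t": time; "q": joint angles; "qd": joint speeds; "joint_efforts": joint torques, N m; "eef_pos": TCP position; "ee_rot": TCP orientation; "force": force on the tool from outside, world axes, zero at the start; "moment": the same for the moment, N m; "width": finger opening in m.
Only numpy, scipy, OpenCV 4.12 (cv2) and the standard library are available. Lean on these libraries where they do the work, as an engineer would, in place of code of your own. Each camera call takes 0.05 s, during which the arm holds its last target.

### The job

The next glass blanks are to match the shorter of the two sample rods lying in the two-lane length gauge. In the lane that holds the shorter sample, free the stop's clamp knob, slide the stop up until that rod lies end to end between the steel end fence and the stop without play, and turn the knob fully tight again. Do not crush the glass, and leave the other lane's stop where it is, with its clamp tight.

Things in the scene. Friction and masses are not known exactly. Their poses are not given: they have to be found in the camera images.
- rod_gauge: two-lane rod length gauge, fixed to the table: pale wooden board 210 x 360 mm, top 18 mm over the table. Origin under its centre at table height; y runs along the lanes, x across (away from the robot at yaw 0), z up. Each lane is a V trough of aluminium angle (middle at x = +33 mm far lane, -77 mm near lane) and, 38 mm to its +x side, a T-track with a sliding stop.
- fence_far (a point): point of the far lane's trough where the rod's axis meets the face of the end fence, a steel bar across the -y end of both lanes; the face looks to +y of the gauge, its top is 42 mm over the table
- fence_near (a point): the same point of the near lane
- rod_short: shorter sample: clear amber glass rod, 12 mm thick, 120 mm long, lying loose in the trough of one of the two lanes. Origin on its axis at the end nearer the fence, which at the start lies a few mm off the fence; its y axis runs along the rod to the other end. Axis 26.5 mm over the table.
- rod_long: longer sample: the same glass rod, 160 mm long, lying in the trough of the other lane. Origin and axes as for rod_short.
- stop_far (a joint): position of the far lane's stop, m: the clear length between the end fence and the stop's face is 0.230 minus this value; it grows as the stop slides towards the fence (-y of the gauge), range 0 to 0.19
- stop_near (a joint): position of the near lane's stop, the same way
- knob_far (a joint): clamp knob of the far lane's stop, rad: 0 is fully tight (its end stop), it grows counterclockwise seen from above as it is loosened, up to 1.5; from about 0.7 on the stop slides freely, below 0.25 it is clamped
- knob_near (a joint): clamp knob of the near lane's stop, the same way
- stop_far_face (a point): centre of the round 10 mm steel face of the far stop that meets the rod's end, on the rod's axis. The stop is a dark steel block 34 mm (x) x 44 mm (y) x 22 mm, its top 52 mm over the table, with an arm over the trough; the face stands 6 mm in front of the block.
- stop_near_face (a point): the same point of the near stop
- knob_far_grip (a point): centre of the far stop's clamp knob: black T-bar 44 mm long, 14 mm thick, 22 mm high with rounded ends, on a vertical axis; top 11 mm above this point, underside 11 mm below (61 mm over the table), block's top 20 mm below. x lies along the bar, z is the turning axis. It travels with the stop, 28 mm behind (+y of the gauge) and 38 mm to the +x side of the face.
- knob_near_grip (a point): the same point of the near stop's clamp knob

How it is judged:
On the way, in this order (a step that is already met when the one before it is completed fails the run):
1. the clamp of the stop in the short sample's lane is freed, the stop still where it was (((x of rod_short in the frame of rod_gauge above 0 m and value of joint knob_far above 0.45 rad and distance of stop_far_face from where it was at the start of the episode below 0.012 m) or (x of rod_short in the frame of rod_gauge below 0 m and value of joint knob_near above 0.45 rad and distance of stop_near_face from where it was at the start of the episode below 0.012 m))), for 0.1 s.
2. that stop is slid up to the short sample, no more than 2 mm play left (((x of rod_short in the frame of rod_gauge above 0 m and value of joint stop_far above 0.108 m) or (x of rod_short in the frame of rod_gauge below 0 m and value of joint stop_near above 0.108 m))), for 0.1 s.
At the end, for the whole second after the job is handed in: In the short sample's lane the stop stands with at most 2 mm play in all between fence, rod and stop; its knob is tight (under 0.25 rad), the short sample still lies in its trough; the other lane's stop is within 4 mm of where it was and its knob is tight (((x of rod_short in the frame of rod_gauge between 0 and 0.037 m and value of joint stop_far between 0.108 and 0.113 m and value of joint each of knob_far, knob_near below 0.25 rad and distance of stop_near_face from where it was at the start of the episode below 0.004 m and x of rod_short in the frame of rod_gauge above 0.029 m and z of rod_short in the frame of rod_gauge between 0.0235 and 0.0295 m and angle between the y axis of rod_short and the y axis of rod_gauge, either way round below 0.03 rad) or (x of rod_short in the frame of rod_gauge between -0.081 and 0 m and value of joint stop_near between 0.108 and 0.113 m and value of joint each of knob_near, knob_far below 0.25 rad and distance of stop_far_face from where it was at the start of the episode below 0.004 m and x of rod_short in the frame of rod_gauge below -0.073 m and z of rod_short in the frame of rod_gauge between 0.0235 and 0.0295 m and angle between the y axis of rod_short and the y axis of rod_gauge, either way round below 0.03 rad))); the robot touches nothing.
It fails at once if the other lane's clamp is freed or its stop shifted ((x of rod_short in the frame of rod_gauge above 0 m and (value of joint knob_near above 0.5 rad or distance of stop_near_face from where it was at the start of the episode above 0.008 m)) or (x of rod_short in the frame of rod_gauge below 0 m and (value of joint knob_far above 0.5 rad or distance of stop_far_face from where it was at the start of the episode above 0.008 m))).
It fails at once if the short glass rod is crushed (over 60 N on it) (contact force between rod_short and anything else above 60 N).
It also fails if it takes over 40 s, if anything falls off the work surface, if the arm or the gripper's body presses on something with over 40 N, if the wrist force passes 120 N, or if a joint passes its speed limit or range.

## Working session

There is one attempt and no reset: what is moved stays moved. The work goes in short steps, Python scripts to look and compute and a tool call to move; the robot and the scene stay as the last step left them, time stands still between calls to the robot, and variables do not carry over. Pictures are saved under pics/ and viewed, and the job is handed in when it is done.

Besides the shell and the picture viewer there is one more tool, called after "Request:" as name(argument=value, ...) on one line, values as JSON. arm_command: Moves the arm, as the interface text tells. Its arguments: {"type":"object","properties":{"targets":{"type":"array"},"squeeze":{"type":"number"}},"required":["targets"]}

```bash
mkdir -p pics; ls; python3 - <<'E'
from station import *
import cv2,numpy as np
s=get_state();print(s)
for n in("side","top"):
    im,d=grab_frame(n);cv2.imwrite(f"pics/{n}0.png",im[:,:,::-1]);np.savez(f"pics/{n}0.npz",im=im,d=d)
    p=camera_params(n);print(n,p)
E
```

```text
pics
{'t': 0.0, 'q': array([ 1.51907999e+00,  3.59360316e-01,  1.10757795e-02, -3.76907284e-04,
       -1.22410799e+00, -2.88085169e-01]), 'qd': array([-0.00065236, -0.00135035,  0.00132429, -0.00200306, -0.0018902 ,
       -0.0003236 ]), 'joint_efforts': array([ 7.02877533e-04, -5.82715344e+01,  2.93062645e+01,  6.99704692e+00,
        6.97860582e-03, -1.33429407e-04]), 'eef_pos': array([0.22491778, 0.63621328, 0.40374218]), 'ee_rot': array([ 3.13996155e+00, -1.13835997e-04, -3.39929762e-01]), 'force': array([ 0.00626431, -0.22915369, -0.38748168]), 'moment': array([-0.02504422,  0.04821079,  0.01879803]), 'width': 0.08768195562643948}
side {'mtx': array([[456.1829027 ,   0.        , 314.53711439],
       [  0.        , 456.1829027 , 189.90404094],
       [  0.        ,   0.        ,   1.        ]]), 'eye': array([0.3804959 , 0.66231078, 0.73167033]), 'orientation': array([-2.29679705, -0.01515853, -2.87683567])}
top {'mtx': array([[445.41897147,   0.        , 319.3820559 ],
       [  0.        , 445.41897147, 202.8271099 ],
       [  0.        ,   0.        ,   1.        ]]), 'eye': array([ 0.37955154, -0.02342145,  0.90210206]), 'orientation': array([-2.93684904,  0.00562572, -1.59136404])}
```

View pics/side0.png

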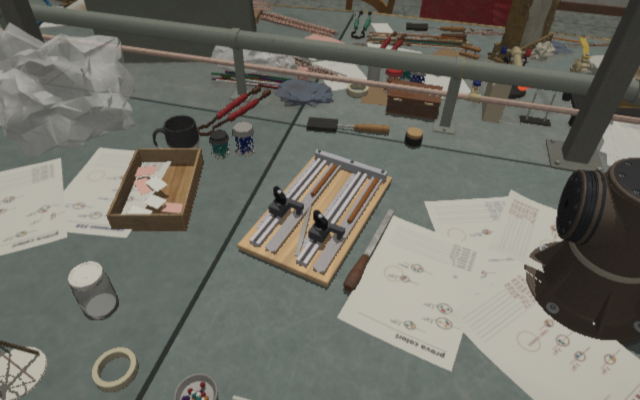

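View pics/top0.png

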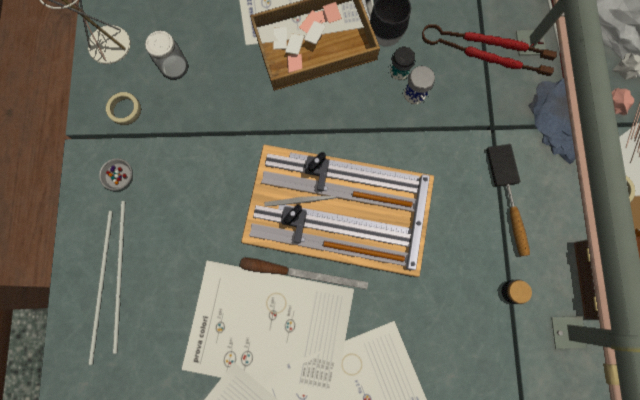

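```bash
cat > h.py <<'E'
import numpy as np,cv2
from scipy.spatial.transform import Rotation as R
from station import camera_params
def cam(n):
    p=camera_params(n);return np.array(p['mtx']),np.array(p['eye']),R.from_euler('xyz',p['orientation']).as_matrix()
def ray(n,u,v):
    K,e,M=cam(n);d=M@np.linalg.inv(K)@np.array([u,v,1.]);return e,d
def onz(n,u,v,z):
    e,d=ray(n,u,v);return e+d*(z-e[2])/d[2]
def dep(n,u,v,D):
    e,d=ray(n,u,v);return e+d*D
def proj(n,P):
    K,e,M=cam(n);c=K@(M.T@(np.asarray(P)-e));return c[:2]/c[2]
def tri(a,b):
    e1,d1=ray('side',*a);e2,d2=ray('top',*b)
    A=np.stack([d1,-d2],1);s=np.linalg.lstsq(A,e2-e1,rcond=None)[0]
    p,q=e1+s[0]*d1,e2+s[1]*d2;return (p+q)/2,np.linalg.norm(p-q)
E
python3 - <<'E'
from h import *
for n,(x0,y0,x1,y1) in {'side':(230,140,400,290),'top':(235,140,445,280)}.items():
    im=cv2.imread(f'pics/{n}0.png')[y0:y1,x0:x1];f=3.8
    cv2.imwrite(f'pics/{n}0z.png',cv2.resize(im,None,fx=f,fy=f,interpolation=cv2.INTER_CUBIC))
for uv in [(265,146),(434,177),(419,273),(243,240)]: print(onz('top',*uv,.018))
E
```

```text
[0.68659176 0.08859111 0.018     ]
[ 0.61213491 -0.25812422  0.018     ]
[ 0.41847404 -0.21460191  0.018     ]
[0.49080343 0.13165496 0.018     ]
```

View pics/side0z.png

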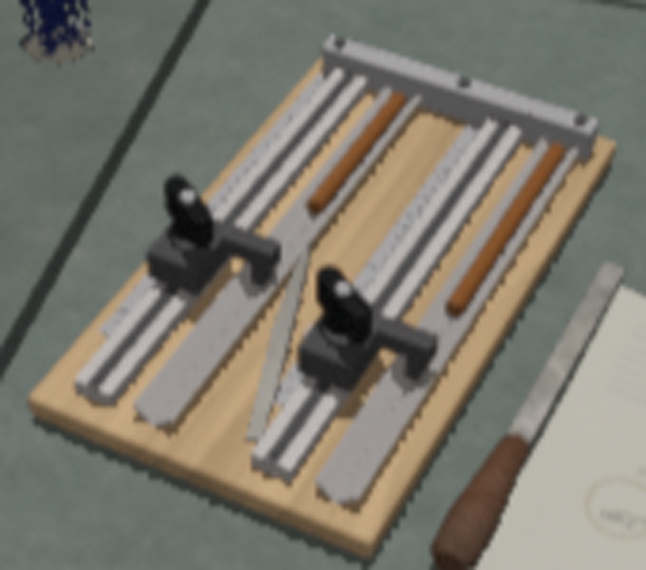

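View pics/top0z.png

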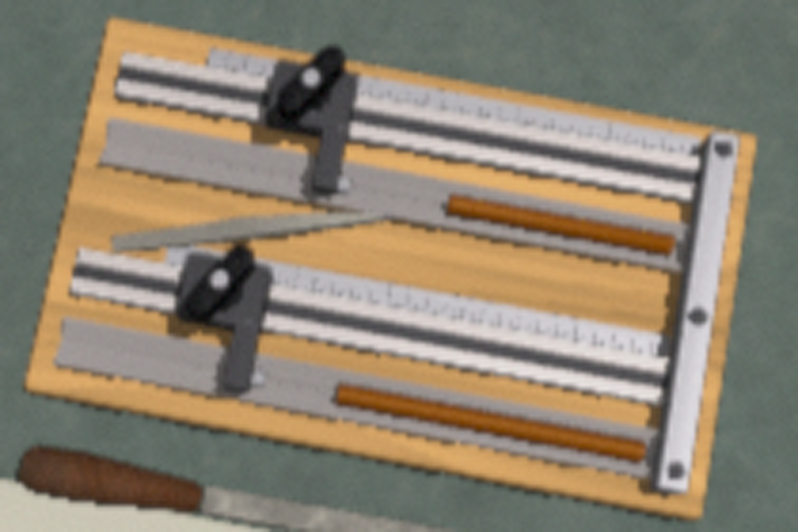

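```bash
python3 - <<'E'
from h import *
np.set_printoptions(precision=4,suppress=True)
T=lambda u,v:(235+u/3.8-.37,140+v/3.8-.37); S=lambda u,v:(230+u/3.8-.37,140+v/3.8-.37)
C=[onz('top',*T(*c),.018)[:2] for c in[(108,17),(757,133),(703,517),(25,390)]]
C=np.array(C);print(C, C.mean(0))
for i in range(4): print(np.linalg.norm(C[i]-C[(i+1)%4]))
e=(C[0]-C[1])+(C[3]-C[2]);print('yaw lane',np.arctan2(-e[0],e[1]))
e=(C[0]-C[3])+(C[1]-C[2]);print('yaw across',np.arctan2(e[1],e[0]))
for c,k in (((615,147),2),((370,555),3),((30,408),0)): 
   pass
print('side corners',[onz('side',*S(*c),.018)[:2] for c in((615,147),(370,555),(30,408))])
c=C.mean(0)
# knob: tri of pin centre
for nm,a,b in (('far pin',(187,196),(312,77)),('near pin',(343,290),(219,280)),
  ('rodS fence end',(398,97),(674,243)),('rodS free end',(318,205),(450,206)),
  ('rodL free end',(456,307),(338,393)),('rodL fence end',(556,148),(644,452)),('fence mid screw',(465,83),(698,317)),('fence far screw',(338,43),(722,148)),('fence near screw',(581,120),(675,470))):
    print(nm,*tri(S(*a),T(*b)))
# depth
for n in('top','side'):
    z=np.load(f'pics/{n}0.npz');D=z['d'];im=z['im'].astype(int)
    P=[];
    for v in range(140,285):
        for u in range(235,440):
            if D[v,u]>0: P.append((*dep(n,u,v,D[v,u]),im[v,u].max()))
    P=np.array(P);k=(P[:,2]>.066)&(P[:,2]<.1)&(P[:,0]>.4)&(P[:,0]<.7);Q=P[k]
    for nm,s in(('far',Q[:,0]>.57),('near',Q[:,0]<.57)):
        q=Q[s];print(n,nm,len(q),q[:,:3].mean(0) if len(q) else '',q[:,2].max() if len(q) else '')
        if len(q)>5:
            m=np.float32(q[:,:2]);r=cv2.minAreaRect(m*1000);print(r);w,v=np.linalg.eigh(np.cov(m.T));print('axis ang',np.arctan2(v[1,1],v[0,1]))
E
```

```text
[[ 0.6908  0.0927]
 [ 0.6172 -0.2582]
 [ 0.4133 -0.2155]
 [ 0.4864  0.1352]] [ 0.5519 -0.0615]
0.3584915864468422
0.20831905445488041
0.35818999034227145
0.20884885182389332
yaw lane -0.2062465721690242
yaw across -0.20557905035268018
side corners [array([ 0.4115, -0.2097]), array([0.4856, 0.1424]), array([0.6864, 0.0985])]
far pin [ 0.6336 -0.019   0.0843] 0.0002782769558338385
near pin [0.5308 0.0287 0.0841] 0.0003652138896699305
rodS fence end [ 0.5549 -0.2073  0.029 ] 0.0009824541946381854
rodS free end [ 0.577  -0.0902  0.0303] 0.0011873382078195203
rodL free end [ 0.4791 -0.0288  0.03  ] 0.001551334521092799
rodL fence end [ 0.4466 -0.1851  0.0288] 0.0003945060681752748
fence mid screw [ 0.5128 -0.2138  0.0448] 0.0009322471588635796
fence far screw [ 0.602  -0.2322  0.0449] 0.000512466558179222
fence near screw [ 0.4352 -0.1971  0.0449] 0.0012075755510256182Traceback (most recent call last):
  File "<stdin>", line 24, in <module>
  File "h.py", line 11, in dep
    e,d=ray(n,u,v);return e+d*D
        ~~~^^^^^^^
  File "h.py", line 7, in ray
    K,e,M=cam(n);d=M@np.linalg.inv(K)@np.array([u,v,1.]);return e,d
          ~~~^^^
  File "h.py", line 5, in cam
    p=camera_params(n);return np.array(p['mtx']),np.array(p['eye']),R.from_euler('xyz',p['orientation']).as_matrix()
ValueError: time passes only in moves, steps and waits
```

```bash
sed -i 's/^def cam/from functools import lru_cache\n@lru_cache\ndef cam/' h.py; python3 - <<'E'
from h import *
np.set_printoptions(precision=4,suppress=True)
for n in('top','side'):
    z=np.load(f'pics/{n}0.npz');D=z['d'];im=z['im'].astype(int)
    P=[];
    for v in range(140,285):
        for u in range(235,440):
            if D[v,u]>0: P.append((*dep(n,u,v,D[v,u]),im[v,u].max()))
    P=np.array(P);k=(P[:,2]>.072)&(P[:,2]<.1)&(P[:,0]>.4)&(P[:,0]<.7);Q=P[k]
    for nm,s in(('far',Q[:,0]>.59),('near',Q[:,0]<.57)):
        q=Q[s];print(n,nm,len(q),q[:,:3].mean(0) if len(q) else '',q[:,2].max() if len(q) else '')
        if len(q)>5:
            m=np.float32(q[:,:2]);r=cv2.minAreaRect(m*1000);print(r);w,v=np.linalg.eigh(np.cov(m.T));print('axis ang',np.arctan2(v[1,1],v[0,1]))
E
```

```text
top far 172 [ 0.6323 -0.0184  0.0827] 0.08771546852876622
((633.68505859375, -19.133708953857422), (13.52440357208252, 43.717369079589844), 46.483158111572266)
axis ang 2.360480973981246
top near 180 [0.5304 0.0283 0.0829] 0.08771849462900028
((531.102783203125, 28.629640579223633), (14.17703914642334, 42.676490783691406), 47.56571960449219)
axis ang 2.39949944098742
side far 130 [ 0.6317 -0.015   0.0821] 0.08700171753772945
((632.8890380859375, -18.081512451171875), (14.654675483703613, 43.65312957763672), 44.315155029296875)
axis ang 2.381301022494813
side near 159 [0.5301 0.0316 0.0818] 0.08776820901420823
((530.656982421875, 28.506694793701172), (14.782267570495605, 44.05561065673828), 46.80833435058594)
axis ang 2.395312068545328
```

Request:
arm_command(targets=[[[0, 0, -0.027], [25, -41, -2], 0.3], [[0, 0, -0.027], [25, -41, -2], 0.3], [[0, 0, -0.027], [25, -41, -2], 0.3], [[0, 0, -0.027], [25, -41, -2], 0.3], [[0, 0, -0.027], [25, -41, -2], 0.3], [[0, 0, -0.027], [25, -41, -2], 0.3], [[0, 0, -0.027], [25, -41, -2], 0.3], [[0, 0, -0.027], [25, -41, -2], 0.3]], squeeze=30)

```text
t: 0.9
eef_pos: [0.4254, 0.3065, 0.3885]
ee_rot: [3.142, 0.0, -0.557]
force: [1.0, -0.6, -0.2]
width: 0.0614
```

Request:
arm_command(targets=[[[0, 0, -0.027], [26, -41, -10], 0.4], [[0, 0, -0.027], [26, -41, -10], 0.4], [[0, 0, -0.027], [26, -41, -10], 0.4], [[0, 0, -0.027], [26, -41, -10], 0.4], [[0, 0, -0.027], [26, -41, -10], 0.4], [[0, 0, -0.027], [26, -41, -10], 0.4], [[0, 0, -0.027], [26, -41, -10], 0.4], [[0, 0, -0.027], [26, -41, -10], 0.4]])

```text
t: 1.7
eef_pos: [0.6337, -0.0215, 0.3079]
ee_rot: [3.141, 0.0, -0.773]
force: [0.9, 1.3, 0.1]
width: 0.0529
```

Request:
arm_command(targets=[[[0, 0, 0], [0, 0, 0], 0.4], [[0, 0, 0], [0, 0, 0], 0.4], [[0, 0, 0], [0, 0, 0], 0.4]])

```text
t: 2.0
eef_pos: [0.6327, -0.0192, 0.3086]
ee_rot: [3.141, 0.0, -0.772]
force: [-0.1, 0.6, 0.9]
width: 0.0525
```

```bash
cat > snap.py <<'E'
import sys
from station import *
from h import *
t=sys.argv[1]
B={'side':(200,100,420,290),'top':(235,120,445,280)}
o=[]
for n in sys.argv[2:] or ('side','top'):
    im,d=grab_frame(n);np.savez(f'pics/{n}{t}.npz',im=im,d=d)
    x0,y0,x1,y1=B[n];c=im[y0:y1,x0:x1,::-1];c=cv2.resize(c,None,fx=3,fy=3,interpolation=cv2.INTER_CUBIC);cv2.imwrite(f'pics/{n}{t}.png',c)
s=get_state();print({k:np.round(s[k],4) for k in('t','q','eef_pos','ee_rot','force','moment','width')})
E
python3 snap.py 1
```

```text
{'t': np.float64(2.1), 'q': array([ 2.786e-01,  3.634e-01, -2.112e-01, -1.000e-04, -9.955e-01,
        5.221e-01]), 'eef_pos': array([ 0.6326, -0.0185,  0.3092]), 'ee_rot': array([-3.141e+00, -3.000e-04, -7.701e-01]), 'force': array([0.3305, 0.2785, 0.4158]), 'moment': array([0.1087, 0.0252, 0.0103]), 'width': np.float64(0.0529)}
```

View pics/side1.png

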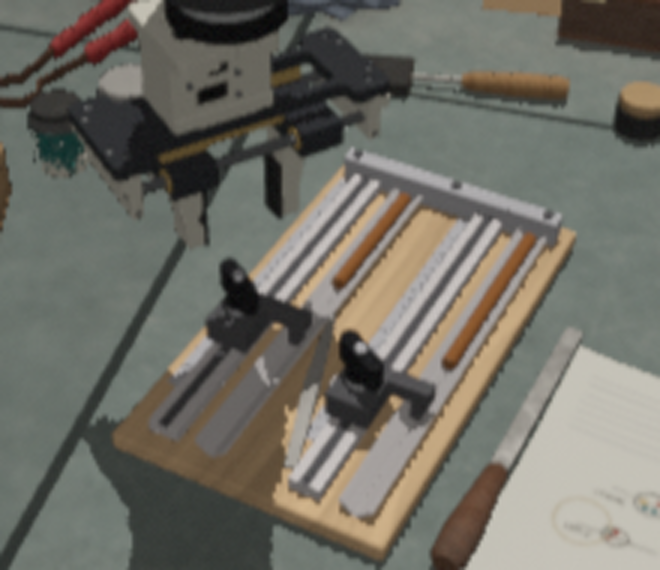

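View pics/top1.png

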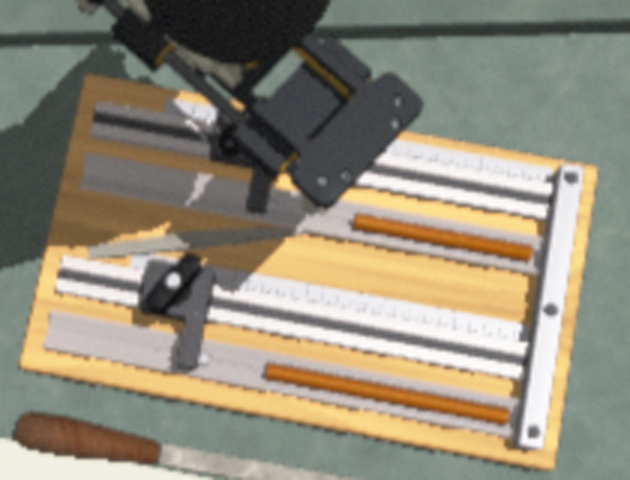

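```bash
python3 - <<'E'
from h import *
for n,o in(('side',(200,100)),('top',(235,120))):
  for P in((.6326,-.0185,.131),(.633,-.0187,.083)): print(n,(proj(n,P)-o)*3)
E
```

```text
side [235.34889264 223.62574547]
side [237.43037728 275.45767588]
top [243.55820037  97.98918016]
top [244.80994971 120.94838902]
```

Request:
arm_command(targets=[[[0, 0, -0.003], [0.3, 0, -15], 0.4], [[0, 0, 0], [0, 0, -15], 0.4], [[0, 0, 0], [0, 0, -15], 0.4], [[0, 0, 0], [0, 0, -15], 0.4], [[0, 0, 0], [0, 0, -13], 0.4], [[0, 0, 0], [0, 0, 0], 0.4], [[0, 0, 0], [0, 0, 0], 0.4]])

```text
t: 2.8
eef_pos: [0.6334, -0.019, 0.2361]
ee_rot: [3.142, -0.0, -0.774]
force: [0.4, -0.6, 0.3]
width: 0.0529
```

```bash
python3 snap.py 2 side
```

```text
{'t': np.float64(2.85), 'q': array([ 2.773e-01,  4.400e-01, -2.829e-01,  3.000e-04, -8.468e-01,
        5.194e-01]), 'eef_pos': array([ 0.6336, -0.0192,  0.2365]), 'ee_rot': array([-3.1408e+00, -7.0000e-04, -7.7400e-01]), 'force': array([-0.119 , -0.5297,  0.3033]), 'moment': array([ 0.0009, -0.0602,  0.0177]), 'width': np.float64(0.0529)}
```

View pics/side2.png

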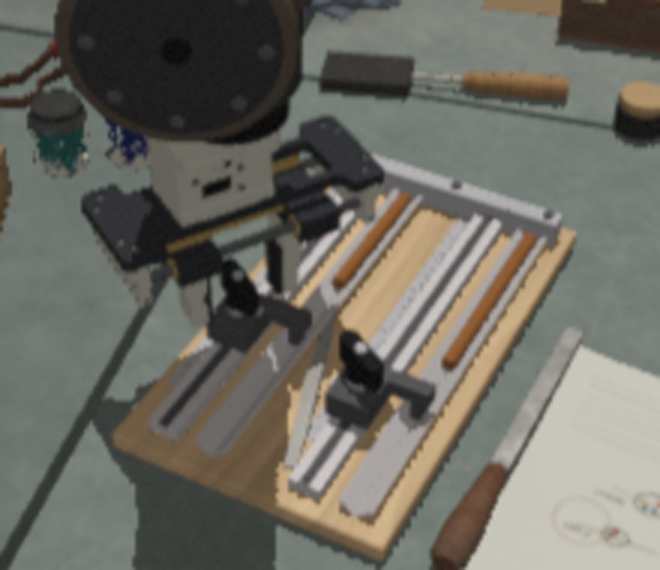

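The fingers stand on either side of the far knob, near zoom pixels (195,320) and (280,285). I'll close on it now.

Request:
arm_command(targets=[[[0, 0, 0], [0, 0, 0], 0.8], [[0, 0, 0], [0, 0, 0], 1.0], [[0, 0, 0], [0, 0, 0], 1.0], [[0, 0, 0], [0, 0, 0], 1.0], [[0, 0, 0], [0, 0, 0], 1.0], [[0, 0, 0], [0, 0, 0], 1.0], [[0, 0, 0], [0, 0, 0], 1.0]], squeeze=35)

```text
t: 3.55
eef_pos: [0.6336, -0.0194, 0.2358]
ee_rot: [-3.141, -0.0, -0.775]
force: [0.9, 1.6, -0.8]
width: 0.0136
```

```bash
python3 -c "
from station import *
s=get_state();print(s['t'],s['eef_pos'],s['ee_rot'],s['force'],s['moment'],s['width'])"
```

```text
3.55 [ 0.63355236 -0.01938156  0.23576428] [-3.14090162e+00 -2.87033263e-04 -7.74703872e-01] [ 0.89164351  1.61029304 -0.77795368] [ 0.65185233 -0.38554125 -0.03594425] 0.01361401023369944
```

Gripped: the opening is 13.6 mm and the lateral force is small. Now loosening counterclockwise.

Request:
arm_command(targets=[[[0, 0, 0.07], [0, 0, 0], 1.0], [[0, 0, 0.07], [0, 0, 0], 1.0], [[0, 0, 0.07], [0, 0, 0], 1.0], [[0, 0, 0.07], [0, 0, 0], 1.0]])

```text
t: 3.95
eef_pos: [0.6335, -0.0195, 0.2357]
ee_rot: [-3.141, -0.0, -0.492]
force: [0.5, 1.3, -0.2]
width: 0.0135
```

```bash
python3 -c "
from station import *
s=get_state();print(s['t'],s['eef_pos'],s['ee_rot'],s['force'],s['moment'],s['width'])"
```

```text
3.95 [ 0.63350931 -0.01945646  0.2357296 ] [-3.14118999e+00 -4.15887064e-04 -4.91861222e-01] [ 0.46117756  1.28350678 -0.19276387] [ 0.46658569 -0.39753277 -0.07232613] 0.013534393738221729
```

Request:
arm_command(targets=[[[0, 0, 0.1], [0, 0, 0], 1.0], [[0, 0, 0.1], [0, 0, 0], 1.0], [[0, 0, 0.1], [0, 0, 0], 1.0], [[0, 0, 0.1], [0, 0, 0], 1.0], [[0, 0, 0.1], [0, 0, 0], 1.0], [[0, 0, 0.1], [0, 0, 0], 1.0], [[0, 0, 0.1], [0, 0, 0], 1.0], [[0, 0, 0.1], [0, 0, 0], 1.0]])

```text
t: 4.75
eef_pos: [0.6335, -0.0197, 0.2357]
ee_rot: [3.141, -0.0, 0.309]
force: [0.9, -0.7, -0.9]
width: 0.0139
```

Request:
arm_command(targets=[[[0, 0, 0], [0, 0, 0], 1.0], [[0, 0, 0], [0, 0, 0], 1.0]])

```text
t: 4.95
eef_pos: [0.6335, -0.0197, 0.2357]
ee_rot: [3.141, -0.0, 0.303]
force: [2.4, -0.5, -1.7]
width: 0.0137
```

```bash
python3 snap.py 3
```

```text
{'t': np.float64(5.05), 'q': array([ 2.7640e-01,  4.4100e-01, -2.8350e-01,  4.0000e-04, -8.4590e-01,
        1.5973e+00]), 'eef_pos': array([ 0.6335, -0.0197,  0.2357]), 'ee_rot': array([ 3.1413e+00, -4.0000e-04,  3.0320e-01]), 'force': array([ 3.4284, -1.8377, -1.7145]), 'moment': array([-0.5603, -1.0184,  0.0897]), 'width': np.float64(0.0138)}
```

View pics/side3.png

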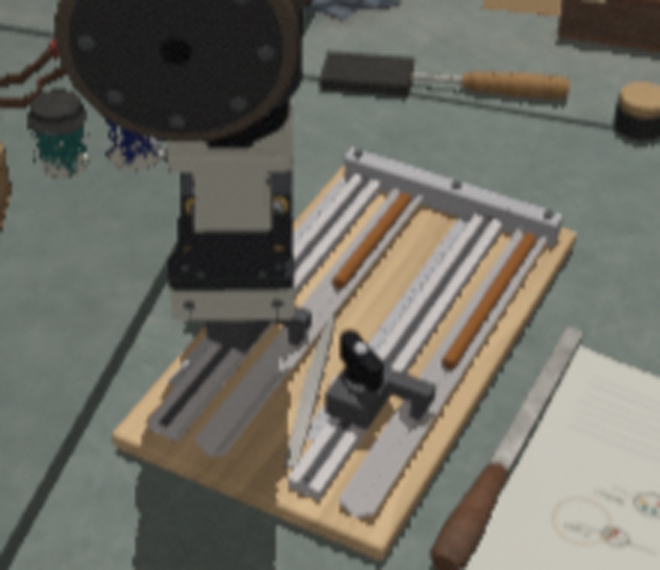

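View pics/top3.png

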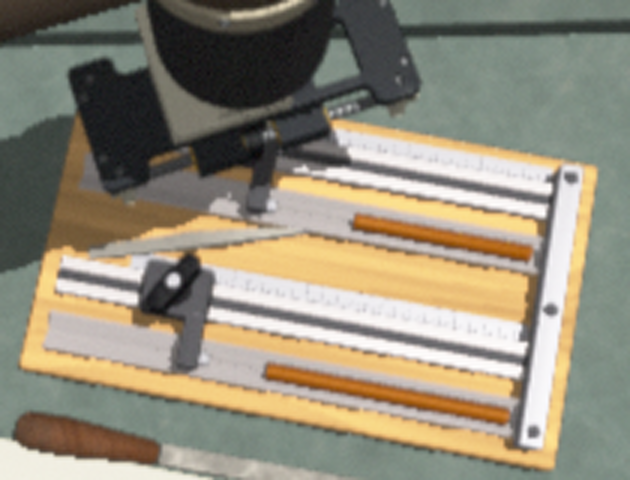

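Request:
arm_command(targets=[[[0, 0, 0], [-1.0, -4.9, 0], 1.0], [[0, 0, 0], [-1.0, -4.9, 0], 1.0], [[0, 0, 0], [-1.0, -4.9, 0], 1.0], [[0, 0, 0], [-1.0, -4.9, 0], 1.0], [[0, 0, 0], [-1.1, -4.9, 0], 1.0], [[0, 0, 0], [-1.0, -4.9, 0], 1.0], [[0, 0, 0], [-1.0, -4.9, 0], 1.0], [[0, 0, 0], [-1.1, -4.9, 0], 1.0]])

```text
t: 5.85
eef_pos: [0.625, -0.0593, 0.2357]
ee_rot: [3.142, -0.0, 0.305]
force: [3.2, 1.5, -2.1]
width: 0.0138
```

```bash
python3 snap.py 4
```

```text
{'t': np.float64(5.95), 'q': array([ 2.1530e-01,  4.3300e-01, -2.9750e-01,  6.0000e-04, -8.4050e-01,
        1.6597e+00]), 'eef_pos': array([ 0.6249, -0.0597,  0.2357]), 'ee_rot': array([3.1411e+00, 3.0000e-04, 3.0470e-01]), 'force': array([ 2.9176, -2.4242, -2.7873]), 'moment': array([-0.9639, -1.2606,  0.032 ]), 'width': np.float64(0.0142)}
```

View pics/side4.png

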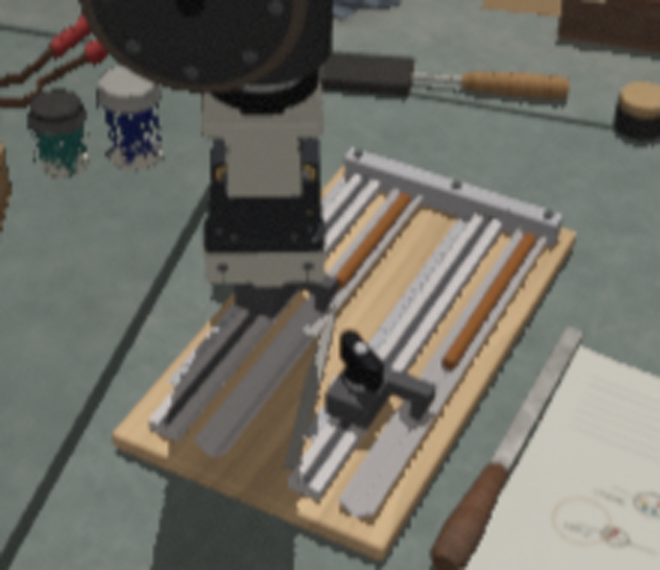

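View pics/top4.png

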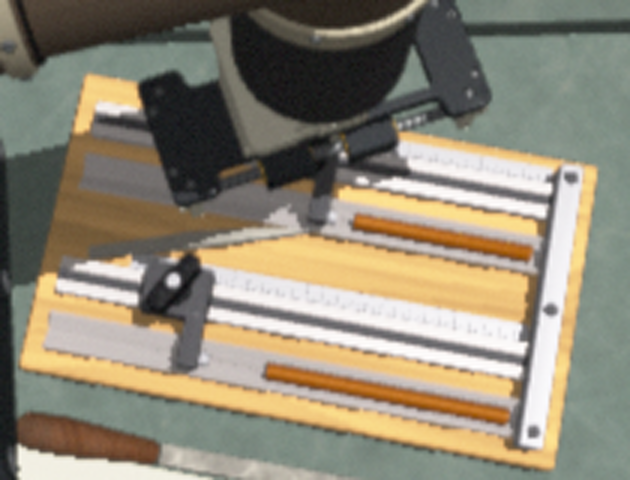

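The stop slid with its knob: the arm's end is now at top-zoom (322,205) and the rod end at (357,222). Continuing in small steps while watching the force.

Request:
arm_command(targets=[[[0, 0, 0], [-0.4, -2, 0], 1.0], [[0, 0, 0], [-0.4, -2, 0], 1.0], [[0, 0, 0], [-0.4, -2, 0], 1.0], [[0, 0, 0], [-0.4, -2, 0], 1.0], [[0, 0, 0], [-0.2, -1, 0], 1.0], [[0, 0, 0], [0, 0, 0], 1.0]])

```text
t: 6.55
eef_pos: [0.6232, -0.068, 0.2357]
ee_rot: [3.141, 0.0, 0.305]
force: [2.0, 0.4, -1.9]
width: 0.0141
```

Request:
arm_command(targets=[[[0, 0, 0], [-0.2, -1, 0], 1.0], [[0, 0, 0], [-0.2, -1, 0], 1.0], [[0, 0, 0], [-0.2, -1, 0], 1.0], [[0, 0, 0], [0, 0, 0], 1.0]])

```text
t: 6.95
eef_pos: [0.6226, -0.071, 0.2357]
ee_rot: [3.142, 0.0, 0.305]
force: [1.1, 0.6, -0.8]
width: 0.0142
```

```bash
python3 snap.py 5
```

```text
{'t': np.float64(7.05), 'q': array([ 1.9770e-01,  4.3150e-01, -3.0010e-01,  2.0000e-04, -8.3950e-01,
        1.6782e+00]), 'eef_pos': array([ 0.6226, -0.0709,  0.2356]), 'ee_rot': array([3.1415e+00, 3.0000e-04, 3.0520e-01]), 'force': array([ 1.4495,  0.6645, -0.5778]), 'moment': array([-0.0463, -0.7288,  0.0324]), 'width': np.float64(0.0136)}
```

View pics/top5.png

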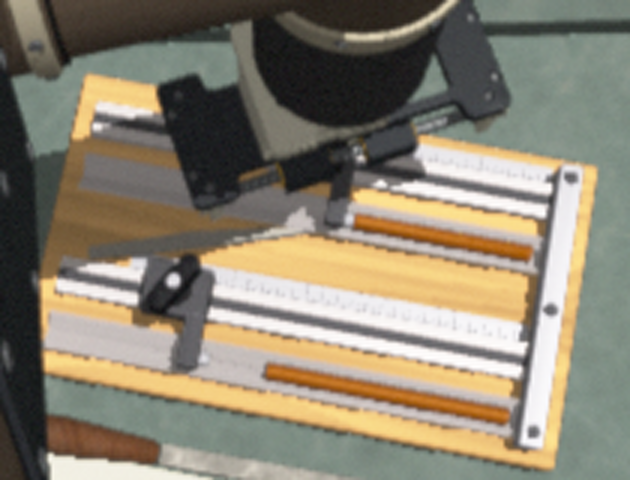

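Request:
arm_command(targets=[[[0, 0, 0], [-0.2, -1, 0], 1.0], [[0, 0, 0], [-0.2, -1, 0], 1.0], [[0, 0, 0], [0, 0, 0], 1.0]])

```text
t: 7.35
eef_pos: [0.6222, -0.0729, 0.2357]
ee_rot: [-3.142, 0.0, 0.305]
force: [1.4, 1.8, -0.8]
width: 0.0135
```

Request:
arm_command(targets=[[[0, 0, 0], [-0.2, -1, 0], 1.0], [[0, 0, 0], [-0.2, -1, 0], 1.0], [[0, 0, 0], [0, 0, 0], 1.0]])

```text
t: 7.65
eef_pos: [0.6218, -0.075, 0.2357]
ee_rot: [3.142, 0.0, 0.305]
force: [0.6, 0.5, -0.6]
width: 0.0137
```

```bash
python3 snap.py 6
```

```text
{'t': np.float64(7.75), 'q': array([ 1.9130e-01,  4.3100e-01, -3.0090e-01,  1.0000e-04, -8.3920e-01,
        1.6845e+00]), 'eef_pos': array([ 0.6218, -0.0749,  0.2357]), 'ee_rot': array([3.1415e+00, 3.0000e-04, 3.0510e-01]), 'force': array([0.0245, 1.7477, 0.4953]), 'moment': array([ 0.2156, -0.2184,  0.0093]), 'width': np.float64(0.0138)}
```

View pics/top6.png

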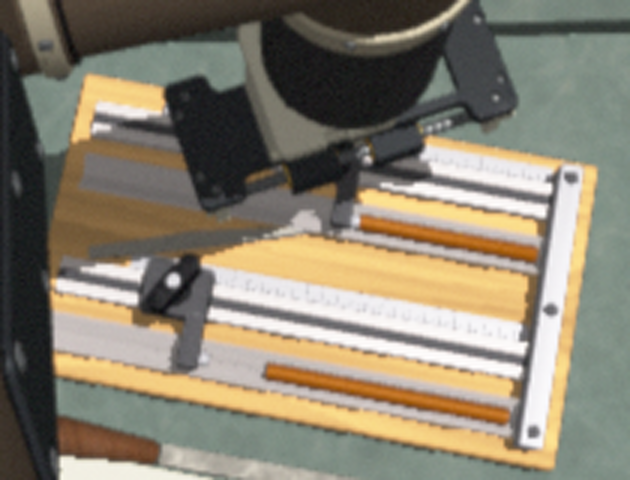

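View pics/side6.png

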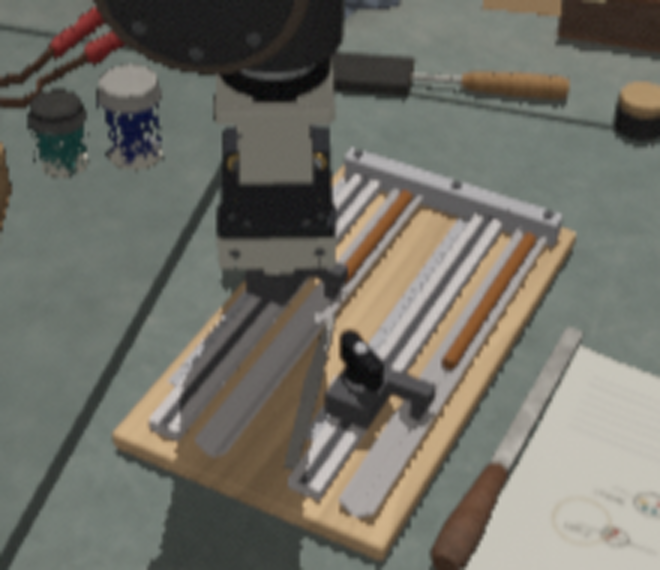

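Request:
arm_command(targets=[[[0, 0, 0], [-0.1, -0.5, 0], 1.0], [[0, 0, 0], [-0.1, -0.5, 0], 1.0], [[0, 0, 0], [0, 0, 0], 1.0]])

```text
t: 8.05
eef_pos: [0.6216, -0.0759, 0.2356]
ee_rot: [-3.142, 0.0, 0.305]
force: [0.4, 1.4, -0.1]
width: 0.014
```

Request:
arm_command(targets=[[[0, 0, 0], [-0.1, -0.5, 0], 1.0], [[0, 0, 0], [0, 0, 0], 1.0]])

```text
t: 8.25
eef_pos: [0.6215, -0.0764, 0.2356]
ee_rot: [-3.142, 0.0, 0.305]
force: [-0.0, 2.2, 0.6]
width: 0.0137
```

Request:
arm_command(targets=[[[0, 0, 0], [-0.1, -0.5, 0], 1.0], [[0, 0, 0], [0, 0, 0], 1.0]])

```text
t: 8.45
eef_pos: [0.6214, -0.0769, 0.2357]
ee_rot: [-3.142, 0.0, 0.305]
force: [-1.2, 2.3, 1.5]
width: 0.0137
```

Request:
arm_command(targets=[[[0, 0, 0], [-0.1, -0.5, 0], 1.0], [[0, 0, 0], [0, 0, 0], 1.0]])

```text
t: 8.65
eef_pos: [0.6212, -0.0774, 0.2356]
ee_rot: [-3.142, 0.0, 0.305]
force: [-0.1, 1.5, 1.4]
width: 0.014
```

Request:
arm_command(targets=[[[0, 0, 0], [-0.1, -0.5, 0], 1.0], [[0, 0, 0], [0, 0, 0], 1.0]])

```text
t: 8.85
eef_pos: [0.6212, -0.0779, 0.2356]
ee_rot: [-3.142, 0.0, 0.305]
force: [-0.6, 1.5, 1.4]
width: 0.0137
```

```bash
python3 snap.py 7 top
```

```text
{'t': np.float64(8.9), 'q': array([ 0.1866,  0.4307, -0.3014, -0.    , -0.839 ,  1.6893]), 'eef_pos': array([ 0.6212, -0.0779,  0.2356]), 'ee_rot': array([-3.1416e+00,  3.0000e-04,  3.0510e-01]), 'force': array([-1.6186,  1.5371,  1.9516]), 'moment': array([ 0.6209,  0.3999, -0.0019]), 'width': np.float64(0.0138)}
```

View pics/top7.png

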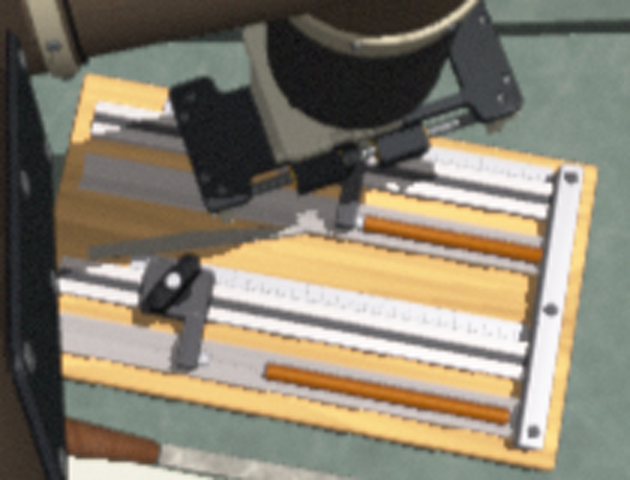

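The rod's fence end is now at (541,256), almost touching the fence at about (545,256). Going on in 0.5 mm steps.

Request:
arm_command(targets=[[[0, 0, 0], [-0.1, -0.5, 0], 1.0], [[0, 0, 0], [0, 0, 0], 1.0]])

```text
t: 9.1
eef_pos: [0.6211, -0.0784, 0.2356]
ee_rot: [-3.142, 0.0, 0.305]
force: [-1.6, 1.5, 1.4]
width: 0.0139
```

Request:
arm_command(targets=[[[0, 0, 0], [-0.1, -0.5, 0], 1.0], [[0, 0, 0], [0, 0, 0], 1.0]])

```text
t: 9.3
eef_pos: [0.621, -0.0789, 0.2356]
ee_rot: [-3.142, 0.0, 0.305]
force: [-1.0, 1.9, 1.8]
width: 0.014
```

Request:
arm_command(targets=[[[0, 0, 0], [-0.1, -0.5, 0], 1.0], [[0, 0, 0], [0, 0, 0], 1.0]])

```text
t: 9.5
eef_pos: [0.6209, -0.0794, 0.2357]
ee_rot: [-3.142, 0.0, 0.305]
force: [-2.2, 2.4, 1.9]
width: 0.0142
```

Request:
arm_command(targets=[[[0, 0, 0], [-0.1, -0.5, 0], 1.0], [[0, 0, 0], [0, 0, 0], 1.0]])

```text
t: 9.7
eef_pos: [0.6208, -0.0795, 0.2356]
ee_rot: [-3.141, -0.0, 0.305]
force: [-1.5, 5.0, 3.0]
width: 0.0138
```

Request:
arm_command(targets=[[[0, 0, 0], [-0.1, -0.5, 0], 1.0], [[0, 0, 0], [0, 0, 0], 1.0]])

```text
t: 9.9
eef_pos: [0.6208, -0.0797, 0.2356]
ee_rot: [-3.141, -0.001, 0.305]
force: [-1.9, 6.5, 1.5]
width: 0.0138
```

```bash
python3 snap.py 8
```

```text
{'t': np.float64(10.0), 'q': array([ 1.8360e-01,  4.3040e-01, -3.0150e-01, -1.1000e-03, -8.3860e-01,
        1.6933e+00]), 'eef_pos': array([ 0.6208, -0.0797,  0.2356]), 'ee_rot': array([-3.1408e+00, -5.0000e-04,  3.0530e-01]), 'force': array([-2.6479,  6.0719,  2.1644]), 'moment': array([2.3574, 0.8523, 0.0533]), 'width': np.float64(0.0138)}
```

View pics/top8.png

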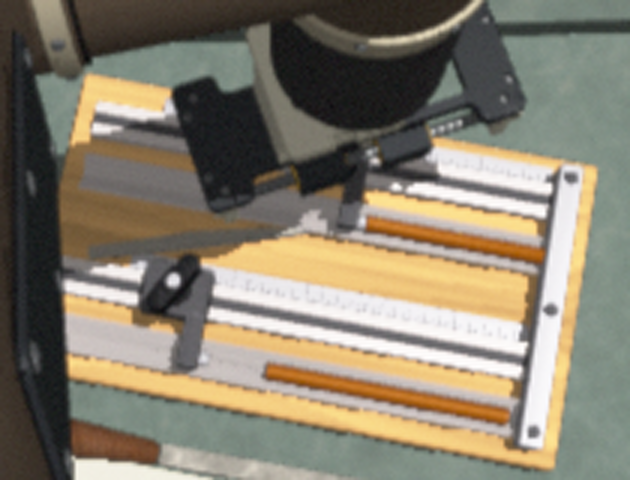

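Contact: the force along the lane rose from about 2 to 6 N and the motion stopped, with the rod at the fence and at the stop's face. Now tightening in steps.

Request:
arm_command(targets=[[[0, 0, -0.1], [0, 0, 0], 1.0], [[0, 0, -0.1], [0, 0, 0], 1.0], [[0, 0, -0.1], [0, 0, 0], 1.0], [[0, 0, -0.1], [0, 0, 0], 1.0]])

```text
t: 10.4
eef_pos: [0.6208, -0.0795, 0.2356]
ee_rot: [-3.141, -0.0, -0.099]
force: [-2.8, 7.6, 3.0]
width: 0.0138
```

Request:
arm_command(targets=[[[0, 0, -0.1], [0, 0, 0], 1.0], [[0, 0, -0.1], [0, 0, 0], 1.0], [[0, 0, -0.1], [0, 0, 0], 1.0], [[0, 0, -0.1], [0, 0, 0], 1.0]])

```text
t: 10.8
eef_pos: [0.6208, -0.0794, 0.2357]
ee_rot: [-3.14, 0.0, -0.498]
force: [-3.1, 8.6, 3.8]
width: 0.0139
```

```bash
python3 -c "
from station import *
s=get_state();print(s['t'],s['eef_pos'],s['ee_rot'],s['force'],s['moment'],s['width'])"
```

```text
10.8 [ 0.620795   -0.07940219  0.23568904] [-3.14047393e+00  2.80019278e-04 -4.98478728e-01] [-3.13212628  8.58603643  3.83835585] [3.06017687 1.04817173 0.11343411] 0.013860650102800062
```

Request:
arm_command(targets=[[[0, 0, -0.07], [0, 0, 0], 1.0], [[0, 0, -0.07], [0, 0, 0], 1.0], [[0, 0, -0.07], [0, 0, 0], 1.0], [[0, 0, -0.07], [0, 0, 0], 1.0], [[0, 0, 0], [0, 0, 0], 1.0]])

```text
t: 11.3
eef_pos: [0.6208, -0.0793, 0.2357]
ee_rot: [-3.14, 0.001, -0.777]
force: [-2.9, 7.9, 3.4]
width: 0.0141
```

```bash
python3 -c "
from station import *
s=get_state();print(s['t'],s['eef_pos'],s['ee_rot'],s['force'],s['moment'],s['width'])"
```

```text
11.3 [ 0.62084688 -0.07932783  0.23572706] [-3.14036209e+00  5.38654322e-04 -7.76906756e-01] [-2.88615663  7.89058956  3.38863422] [ 3.17523022  1.03143308 -0.07229451] 0.014147438564886814
```

Request:
arm_command(targets=[[[0, 0, -0.05], [0, 0, 0], 1.0], [[0, 0, 0], [0, 0, 0], 1.0]])

```text
t: 11.5
eef_pos: [0.6209, -0.0793, 0.2357]
ee_rot: [-3.141, 0.0, -0.825]
force: [-2.8, 8.3, 2.8]
width: 0.0139
```

```bash
python3 -c "
from station import *
s=get_state();print(s['t'],s['eef_pos'],s['ee_rot'],s['force'],s['moment'],s['width'])"
```

```text
11.5 [ 0.62086674 -0.07931647  0.23574386] [-3.14050337e+00  4.83504842e-04 -8.25452005e-01] [-2.78786265  8.25164863  2.820559  ] [3.26446748 1.09939481 0.36214804] 0.01390994750991112
```

Request:
arm_command(targets=[[[0, 0, -0.05], [0, 0, 0], 1.0], [[0, 0, 0], [0, 0, 0], 1.0]])

```text
t: 11.7
eef_pos: [0.6209, -0.0793, 0.2358]
ee_rot: [-3.141, 0.0, -0.874]
force: [-2.5, 8.4, 2.4]
width: 0.014
```

```bash
python3 -c "
from station import *
s=get_state();print(s['t'],s['eef_pos'],s['ee_rot'],s['force'],s['moment'],s['width'])"
```

```text
11.7 [ 0.62092527 -0.07930326  0.23575614] [-3.14074874e+00  3.11158284e-04 -8.74419624e-01] [-2.45431906  8.4119048   2.42505974] [3.07013033 0.97956253 0.92163879] 0.013953849243912289
```

The moment about z climbs (0 → 0.36 → 0.92 N m), so the knob is against its end stop. Releasing and rising.

Request:
arm_command(targets=[[[0, 0, 0.03], [0, 0, 0], 0.4], [[0, 0, 0], [0, 0, 0], 0.4], [[0, 0, 0], [0, 0, 0], 0.4], [[0, 0, 0], [0, 0, 0], 0.4], [[0, 0, 0], [0, 0, 10], 0.4], [[0, 0, 0], [0, 0, 20], 0.4], [[0, 0, 0], [0, 0, 30], 0.4], [[0, 0, 0], [0, 0, 40], 0.4]])

```text
t: 12.5
eef_pos: [0.6202, -0.0805, 0.3359]
ee_rot: [3.139, 0.002, -0.845]
force: [1.3, 0.1, -0.2]
width: 0.0524
```

Request:
arm_command(targets=[[[0, 0, 0], [-10, 40, 10], 0.4], [[0, 0, 0], [-10, 45, 10], 0.4], [[0, 0, 0], [-10, 45, 10], 0.4], [[0, 0, 0], [-10, 45, 10], 0.4], [[0, 0, 0], [-10, 45, 0], 0.4], [[0, 0, 0], [-10, 45, 0], 0.4], [[0, 0, 0], [0, 0, 0], 0.4]])

```text
t: 13.2
eef_pos: [0.5598, 0.1889, 0.3768]
ee_rot: [-3.14, -0.0, -0.841]
force: [-1.1, -1.0, -0.6]
width: 0.0526
```

```bash
python3 snap.py 9
```

```text
{'t': np.float64(13.3), 'q': array([ 6.5090e-01,  2.4060e-01, -2.2190e-01,  2.0000e-04, -1.1078e+00,
        7.7300e-02]), 'eef_pos': array([0.5604, 0.1857, 0.3763]), 'ee_rot': array([-3.141e+00, -2.000e-04, -8.425e-01]), 'force': array([ 0.3513, -0.4122, -0.1895]), 'moment': array([ 0.0341, -0.0345,  0.0104]), 'width': np.float64(0.0525)}
```

View pics/top9.png

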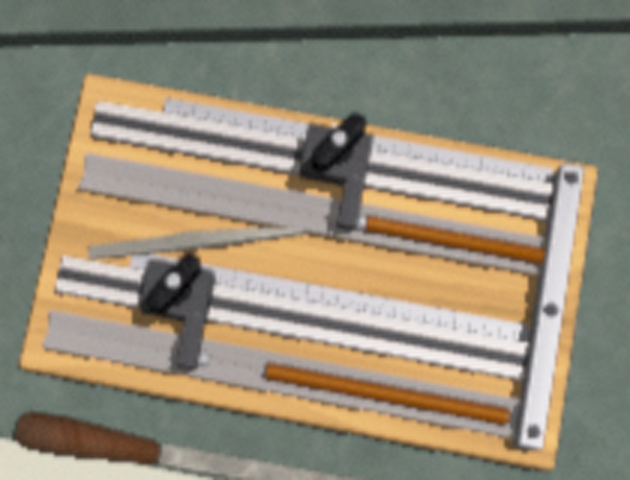

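View pics/side9.png

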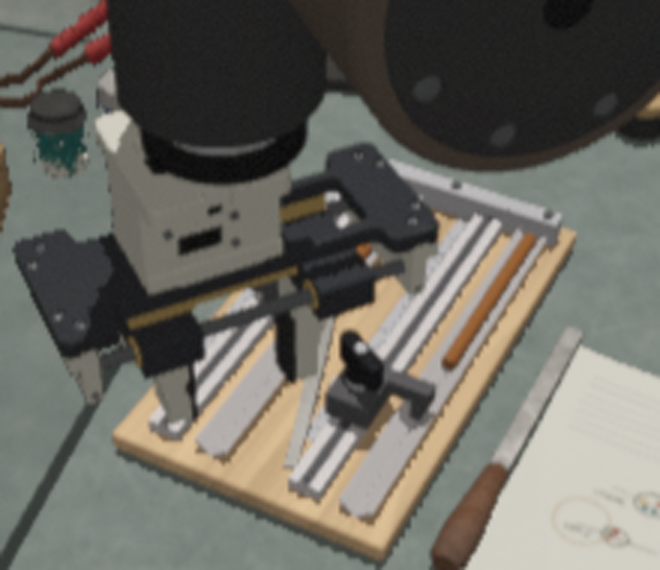

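```bash
python3 - <<'E'
from h import *
n='top'
for t in('0','9'):
    z=np.load(f'pics/top{t}.npz');D=z['d'];P=np.array([dep(n,u,v,D[v,u]) for v in range(140,285) for u in range(235,440) if D[v,u]>0])
    Q=P[(P[:,2]>.072)&(P[:,2]<.1)]
    for nm,s in(('far',(Q[:,0]>.58)&(Q[:,0]<.7)),('near',(Q[:,0]<.57)&(Q[:,0]>.48))):
        q=np.float32(Q[s][:,:2]);w,v=np.linalg.eigh(np.cov(q.T));r=cv2.minAreaRect(q*1000);print(t,nm,len(q),r,np.arctan2(v[1,1],v[0,1])%np.pi)
im=z['im'][170:215,340:430,::-1];cv2.imwrite('pics/z9.png',cv2.resize(im,None,fx=8,fy=8,interpolation=cv2.INTER_CUBIC))
E
```

```text
0 far 172 ((633.68505859375, -19.133708953857422), (13.52440357208252, 43.717369079589844), 46.483158111572266) 2.360480973981246
0 near 180 ((531.102783203125, 28.629640579223633), (14.17703914642334, 42.676490783691406), 47.56571960449219) 2.39949944098742
9 far 168 ((620.3898315429688, -77.9236831665039), (13.351861000061035, 42.92680740356445), 43.97731018066406) 2.345191261305822
9 near 178 ((531.1409301757812, 28.820369720458984), (14.452624320983887, 42.61768341064453), 47.83409881591797) 2.397645608562604
```

View pics/z9.png

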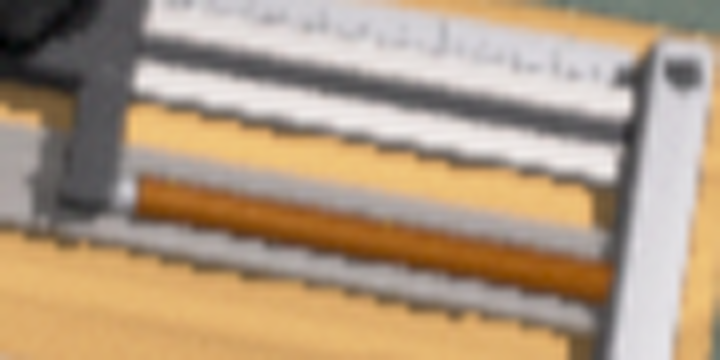

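The rod spans from the stop's bright face at (130,195) to the fence at (612,285) with no visible gap. The knob angle is back at its starting value and the near stop is unmoved.

```bash
python3 -c "
from station import *
print(job_done())"
```

```text
the job is handed in; nothing more can be done
None
```

The short sample was in the far lane, and that lane's stop is now set to it and clamped. I loosened the far knob by about 1.08 rad and slid the stop about 61 mm. I stopped when the rod met the fence, where the force along the lane rose from about 2 N to 6–9 N. I then turned the knob back onto its end stop, let go and moved the arm clear. The job was handed in shortly after t = 13.3 s.

- **Fit:** in the top view there is no visible gap between the stop, the rod and the fence. The side view of that lane was hidden by the gripper, so this check comes from one camera. I measured how far the stop travelled but not its absolute joint value.
- **Far knob:** the bar angle read 2.345 rad, against 2.360 rad at the start. The turning moment rose to 0.9 N m at the end stop.
- **Near lane:** the stop stayed within about 0.2 mm of where it was, and its knob angle did not change.

No check failed or disagreed.

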